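# Tighten the lock ring of a kit turntable with the pin spanner that fits

## Task

Lock the turntable base of the robot kit: take the pin spanner whose prongs fit the two holes of the aluminium lock ring, put both prongs fully into the holes and, only with it, turn the ring clockwise (seen from above) as far as it will go, until its lug meets the stop block. Leave the spanner standing upright in the ring, and leave the other spanner in its stand.

Things in the scene. Friction and masses are not known exactly. Their poses are not given: they have to be found in the camera images.
- spanner_wide: Pin spanner that fits: longer steel bar (mm: 110 along y, 26 x, 8 thick), two prongs down, 10 dia, 12 long, 80 apart. Dark flat grip on it 20 (x) x 40 (y) x 58 tall. Origin midway between prong tips, z up; bar underside 12, grip 20 to 78 above it. Loose, 0.15 kg, stands prongs down in a slotted fixed wood block 44 x 120 x 25 (origin at height 13), lifts straight out. Which block varies.
- spanner_narrow: Pin spanner too narrow for the ring, to be left: same grip, but shorter bar (70 mm) and prongs 44 mm apart. Same frame: origin midway between prong tips, y along the bar, z up. Stands in the other, identical wood block.
- ring_centre (a point): Centre of the lock ring's top, 75 mm up, turns with it. Aluminium ring 124 dia on a fixed round black base 160 dia. y runs through its two holes: 22 dia, 14 deep, centres 40 mm either side. Middle disc (57 dia) is at this height, ring face 1 mm lower. Spanner's bar rests on the disc when home (its origin 12 below). x points to a lug on the rim; z up.
- ring (a joint): Turn of the lock ring, rad, grows clockwise from above. Starts 0 to 0.5; at 1.2 the lug meets the steel stop block on the base. Stiff (0.25 N m), stays where left. Prongs have about 0.15 rad free play each way in the holes before they drive it.
Mind the look-alikes: they are no part of the job. What is shaped like the spanner_wide but purple is not meant.

How it is judged:
By the outcome, as a careful person would: the job done as asked, in the order asked, and still so for the second after the job is handed in, with the robot touching nothing.
It also fails if it takes over 45 s, if anything falls off the work surface, if the arm or the gripper's body presses on something with over 40 N, if the wrist force passes 120 N, or if a joint passes its speed limit or range.

## Robot

A 7-joint arm with a two-finger parallel gripper is mounted at the origin on the work surface. World frame = base frame: x ahead of the robot, y to its left, z up, the work surface at z = 0. Lengths are in mm, angles in rad, forces in N, time in s.
With the tool pointing down it reaches from about 400 to 875 mm from the base axis. Payload 4.4 kg.
Tool frame: the origin (TCP) lies at the very end of the fingers, on their centre line; the grasp point (between the pads) lies 19 mm behind it; z points along the fingers, y is the line along which they close (so a half turn about z gives the same grasp; the last joint's range is limited). The gripper opens to 85 mm and grips with 20 to 120 N. Pads are 22 mm wide; open, the fingers measure 114 mm over their backs; the gripper's body (76 mm by 85 mm) begins 54 mm behind the grasp point. The pads swing forward as they close: fully open they stand 13 mm farther back than shut.
Start: joints at [-1.303, 0.628, 0.038, 1.517, -0.027, 0.996, -0.02], TCP at [212.94, 614.145, 231.313] pointing down, gripper open.
Joint ranges: [-3.06, 3.06], [-0.37, 2.12], [-1.25, 1.32], [0.18, 2.47], [-1.1, 4.24], [0.23, 1.98], [-2.94, 2.94]. Speed limits (rad/s): [2.57, 2.57, 3.14, 3.14, 3.14, 3.14, 3.14].

## Interface

Orientations are given as [roll, pitch, yaw] about the fixed x, y, z axes, in that order (R = Rz(yaw) Ry(pitch) Rx(roll)).
In Python, from cell import ctrl gives the robot as it stands.
- The arm moves only by the tool step_arm, never from a script. Its argument "series" is a list that holds one entry, the list of rows, each a list of 7 numbers: the turn, a rotation vector about the tool's x, y, z as a fraction of full scale, then the shift along the tool's x, y, z as a fraction of full scale, then the closure, from 0 (fully open) to 1 (shut). In form: [[[ax, ay, az, tx, ty, tz, gripper], ...]]. A call has 1 to 12 rows; each row shifts and turns the commanded pose from where the row before left it, along the tool's axes as they then stand; what a row does not reach is not made up. Full scale, the value 1, is 150 mm for a shift and 45 degrees for a turn. A row lasts 1/10 s, in which the tool goes at most 50 mm and 8.59 degrees, less where a joint would pass 70% of its speed; a pose out of reach is approached as far as the arm can. A call with a number of a shift or a turn outside -1 to 1 is refused whole. A call with a gripper value outside its range is refused whole. The fingers move at their own pace and stop on an object; the grip force is fixed at half the most. Time passes only in rows, so rows that do not move let the fingers close. It gives the time, the measured TCP pose, the force, the opening and the grip force at its end, in the units of the state.
- ctrl.read_state(): the state, without advancing time (a new reading comes with each control period).
- ctrl.get_image(name): name is "scene" or "top" or "wrist"; returns a dict with "img" (480x640x3 uint8, red, green, blue), "fx", "fy", "cx", "cy" (pixels), "R" (3x3) and "t" (3): a world point X has camera coordinates R X + t. Camera axes: x right, y down, z forward; pixel columns grow to the right and rows downward; lengths in mm; the calibration is good to about 2 mm. The wrist camera is an equidistant fisheye: a pixel r from the principal point sees the ray r / f radians off the axis. A picture is of the moment at which its call begins. There is no depth.
- ctrl.finish_job(): hands the job in; it is judged then, once.
Trained networks look in a picture, given as the dict that the camera call returned (one of the last four; its "shot" number tells which), for a name from the list of things; names that differ only in an ending like _2 or _b are one class to them, and where a whole thing is asked for, a point or a joint stands for the part that bears it (a point fixed in the world has none). Each returns a list of dicts, best first, with "score" (0 to 1); they miss things now and then, are a little off and sometimes report something else, mostly with a low value. They report only what shows in the picture. A call takes as long as a camera call. They do not tell look-alikes from the thing itself.
- ctrl.recognise(picture, thing): "centre" ([column, row] in pixels, amid what is visible of it).
The state is a dict: "clock": time; "qpos": joint angles; "qd": joint speeds; "tau": joint torques, N m; "eef_pos": TCP position; "tool_rot": TCP orientation; "force": force on the tool from outside, world axes, zero at the start; "torque": the same for the moment, N m; "width": finger opening in mm; "gripper_force": force on a finger pad.
Only numpy, scipy, OpenCV 4.12 (cv2) and the standard library are available. Lean on these libraries where they do the work, as an engineer would, in place of code of your own. Each camera call takes 0.05 s, during which the arm holds its last target. There are 200 camera calls.

## Working session

There is one attempt and no reset: what is moved stays moved. The work goes in short steps, Python scripts to look and compute and a tool call to move; the robot and the scene stay as the last step left them, time stands still between calls to the robot, and variables do not carry over. Pictures are saved under pics/ and viewed, at most 10 in all, crops included, and the job is handed in when it is done.

Besides the shell and the picture viewer there is one more tool, called after ">>>" as name(argument=value, ...) on one line, values as JSON. step_arm: Moves the arm, as the interface text tells. Shift numbers are shares of 150 mm and turn numbers shares of 45 degrees, none past 1 either way. Its arguments: {"type":"object","properties":{"series":{"type":"array","items":{"type":"array","items":{"type":"array","items":{"type":"number","minimum":-1,"maximum":1}}}}},"required":["series"]}

```bash
mkdir -p pics; cat > h.py <<'E'
import numpy as np, cv2
from cell import ctrl
def ray(p,uv):
    R=np.array(p["R"]);t=np.array(p["t"])
    d=np.array([(uv[0]-p["cx"])/p["fx"],(uv[1]-p["cy"])/p["fy"],1.])
    return -R.T@t, R.T@d
def atz(p,uv,z):
    o,d=ray(p,uv); return o+d*(z-o[2])/d[2]
def proj(p,X):
    c=np.array(p["R"])@np.array(X,float)+np.array(p["t"]); return [p["cx"]+p["fx"]*c[0]/c[2],p["cy"]+p["fy"]*c[1]/c[2]]
def save(p,n): cv2.imwrite("pics/"+n,p["img"][:,:,::-1])
E
python3 - <<'E'
from h import *
for n in ("top","scene"):
    p=ctrl.get_image(n); save(p,n+"1.png"); print(n,p["fx"],(-np.array(p["R"]).T@np.array(p["t"])).round())
    for k,z in(("spanner_wide",91),("spanner_narrow",91),("ring_centre",75)):
        for r in ctrl.recognise(p,k)[:4]: print(k,np.round(r["centre"]),round(r["score"],2),atz(p,r["centre"],z).round())
print(ctrl.read_state())
E
```

```text
top 620.4826806497475 [ 294.  -33. 1186.]
spanner_wide [359. 218.] 0.97 [530. -88.  91.]
spanner_wide [420. 160.] 0.97 [ 636. -203.   91.]
spanner_wide [353. 292.] 0.79 [397. -73.  91.]
spanner_narrow [466. 248.] 0.68 [ 472. -276.   91.]
ring_centre [194. 219.] 0.66 [537. 215.  75.]
scene 566.416127128985 [1112. -380.  895.]
spanner_wide [307. 259.] 0.7 [ 571. -102.   91.]
spanner_wide [276. 214.] 0.7 [448. -97.  91.]
spanner_narrow [435. 190.] 0.71 [558. 196.  91.]
spanner_narrow [191. 286.] 0.68 [ 515. -300.   91.]
ring_centre [434. 192.] 0.97 [550. 202.  75.]
{'clock': 0.4, 'qpos': array([-1.30279471,  0.62858037,  0.03848667,  1.51752401, -0.02702575,
        0.99627717, -0.01999615]), 'qd': array([-2.85022940e-04, -4.95431298e-05,  5.60934321e-04, -3.38027818e-03,
       -4.16438863e-04,  6.11180919e-04,  4.01652508e-05]), 'tau': array([-2.01386159e-03, -5.62667906e+01,  1.22340158e+00, -1.93479145e+01,
        1.08383535e-02,  4.35849448e-03,  8.07955132e-06]), 'eef_pos': array([212.90629119, 614.07189737, 231.15642647]), 'tool_rot': array([-3.14132083e+00, -5.02619370e-05,  2.80776385e+00]), 'force': array([0.27871591, 0.71031143, 0.13916696]), 'torque': array([ 0.00023762,  0.03879727, -0.01100607]), 'gripper_force': 0.0, 'width': 85.44239585559097}
```

View pics/top1.png

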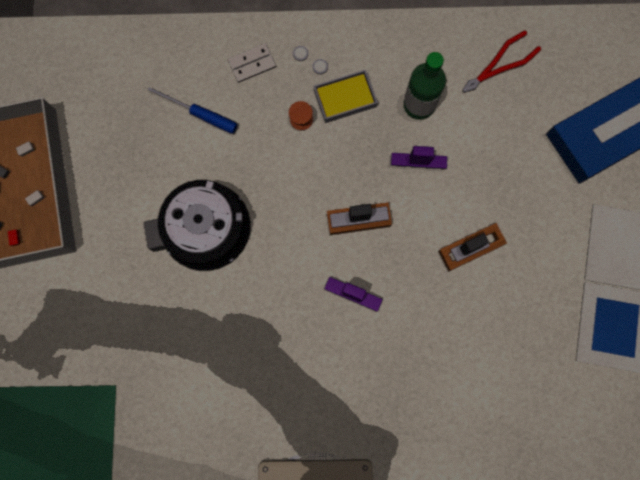

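View pics/scene1.png

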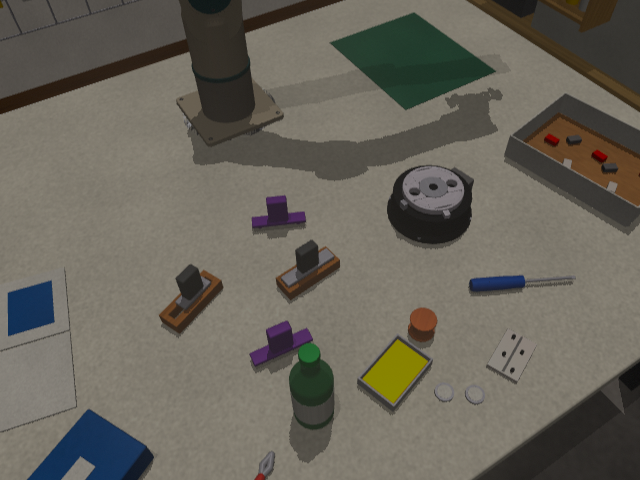

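Top picture: candidates for spanner_wide are purple (419,158) and purple (353,292), both excluded by colour; grey in a block at (360,217), with the bar filling most of its block; and grey in a block at (473,246), with a short bar, so that one is the narrow spanner. I take (360,217). The ring is at (200,219). I'll confirm this in one enlarged crop.

```bash
python3 - <<'E'
from h import *
p=ctrl.get_image("top"); im=p["img"][:,:,::-1]
a=cv2.resize(im[170:280,140:260],None,fx=5,fy=5,interpolation=cv2.INTER_CUBIC)
b=cv2.resize(im[190:280,320:520],None,fx=4,fy=4,interpolation=cv2.INTER_CUBIC)
b2=np.zeros((550,800,3),np.uint8); 
a=np.clip(a.astype(float)*1.5,0,255).astype(np.uint8); b=np.clip(b.astype(float)*1.5,0,255).astype(np.uint8)
cv2.imwrite("pics/ring.png",a); cv2.imwrite("pics/sp.png",b)
E
```

```text
(no output)
```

View pics/ring.png

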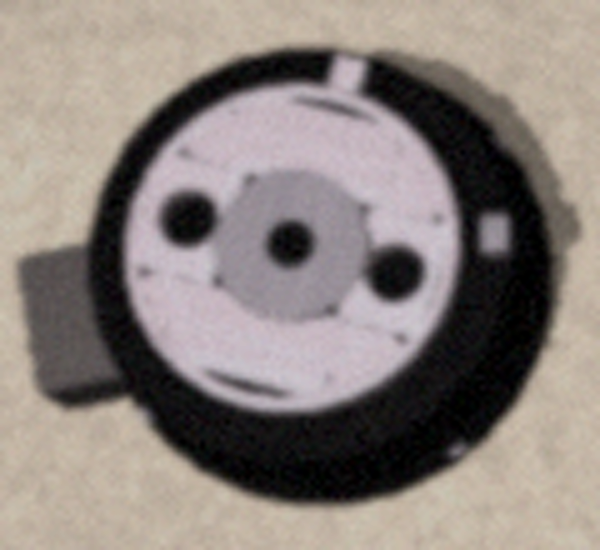

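View pics/sp.png

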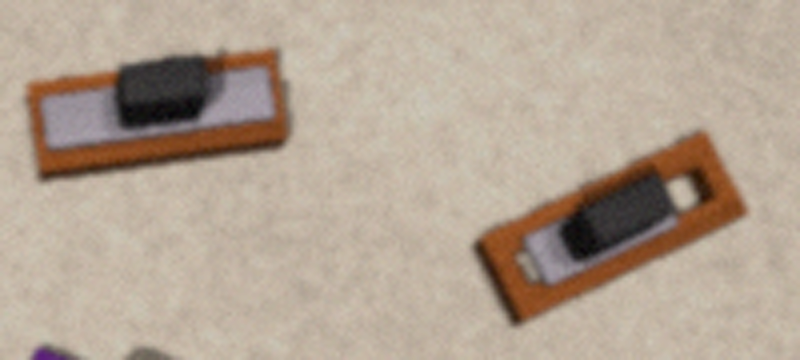

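The crops confirm it: the bar at (360,217) spans its whole block, so it is the wide spanner. The other is visibly short. The ring's holes are at full-image (177.6,213.4) and (219.2,224.2), the lug at (209.6,185) and the stop at (239,216.6).

```bash
python3 - <<'E'
from h import *
p=ctrl.get_image("top")
f=lambda u,v:(140+u/5-.4,170+v/5-.4)
g=lambda u,v:(320+u/4-.4,190+v/4-.4)
C=atz(p,f(290,243),75)
h1=atz(p,f(188,217),74);h2=atz(p,f(396,271),74);l=atz(p,f(348,75),70);s=atz(p,f(495,233),70)
print("ring",C,(h1+h2)/2,np.linalg.norm(h1-h2),h1-h2)
print("hole line deg",np.degrees(np.arctan2(*(h1-h2)[[1,0]])),"lug deg",np.degrees(np.arctan2(*(l-C)[[1,0]])),"stop",np.degrees(np.arctan2(*(s-C)[[1,0]])))
c=[atz(p,g(*x),33) for x in((43,97),(48,150),(277,118),(275,68))]
m=sum(c)/4; d=(c[0]+c[1]-c[2]-c[3])/2
print("bar",m,np.linalg.norm(d),np.degrees(np.arctan2(d[1],d[0])))
print("grip top",atz(p,g(163,75),91), atz(p,g(162,72),91))
E
```

```text
ring [538.4388121  208.21196081  75.        ] [538.29301015 207.76985315  74.        ] 80.26183623574039 [21.74525738 77.25999053  0.        ]
hole line deg 74.28044598839364 lug deg -16.448811872408598 stop -87.33499768387433
bar [544.99562616 -91.8419018   33.        ] 110.52482339233872 96.65140646154421
grip top [547.72808262 -90.30833223  91.        ] [549.12861287 -89.89381825  91.        ]
```

>>> step_arm(series=[[[0, 0, 0, -0.22, -0.225, 0, 0], [0, 0, 0, -0.22, -0.225, 0, 0], [0, 0, 0, -0.22, -0.225, 0, 0], [0, 0, 0, -0.22, -0.225, 0, 0], [0, 0, 0, -0.22, -0.225, 0, 0], [0, 0, 0, -0.22, -0.225, 0, 0], [0, 0, 0, -0.22, -0.225, 0, 0], [0, 0, 0, -0.22, -0.225, 0, 0], [0, 0, 0, -0.22, -0.225, 0, 0], [0, 0, 0, -0.22, -0.225, 0, 0], [0, 0, 0, -0.22, -0.225, 0, 0], [0, 0, 0, -0.22, -0.225, 0, 0]]])

```text
clock: 1.7
eef_pos: [455.1, 100.0, 231.7]
tool_rot: [3.141, 0.001, 2.808]
force: [0.6, 0.6, -0.9]
width: 85.3
gripper_force: 0.0
```

>>> step_arm(series=[[[0, 0, 0.18, 0, 0, 0, 0], [0, 0, 0.18, 0, 0, 0, 0], [0, 0, 0.18, 0, 0, 0, 0], [0, 0, 0.18, 0, 0, 0, 0], [0, 0, 0.18, 0, 0, 0, 0], [0, 0, 0.18, 0, 0, 0, 0], [0, 0, 0.18, 0, 0, 0, 0], [0, 0, 0.167, 0, 0, 0, 0], [0, 0, 0, 0, 0, 0, 0]]])

```text
clock: 2.6
eef_pos: [454.5, 101.9, 231.4]
tool_rot: [3.141, 0.0, 1.687]
force: [0.2, 0.2, -0.4]
width: 85.5
gripper_force: 0.0
```

>>> step_arm(series=[[[0, 0, 0, -0.27, 0.091, 0.12, 0], [0, 0, 0, -0.27, 0.091, 0.12, 0], [0, 0, 0, -0.27, 0.091, 0.12, 0], [0, 0, 0, -0.27, 0.091, 0.12, 0], [0, 0, 0, -0.27, 0.091, 0.12, 0], [0, 0, 0, 0, 0, 0, 0], [0, 0, 0, 0, 0, 0, 0]]])

```text
clock: 3.3
eef_pos: [545.2, -92.5, 140.7]
tool_rot: [-3.14, -0.0, 1.687]
force: [0.8, -0.4, -0.9]
width: 85.1
gripper_force: 0.0
```

```bash
python3 - <<'E'
from h import *
p=ctrl.get_image("wrist"); save(p,"w1.png"); R=np.array(p["R"]);t=np.array(p["t"])
print(p["fx"],p["cx"],p["cy"],-R.T@t,R.round(3))
E
```

```text
371.64829954431775 316.56721981421987 236.89639014192815 [537.81185307 -25.90111877 282.93032724] [[ 0.993  0.116 -0.   ]
 [ 0.112 -0.958  0.265]
 [ 0.03  -0.263 -0.964]]
```

View pics/w1.png

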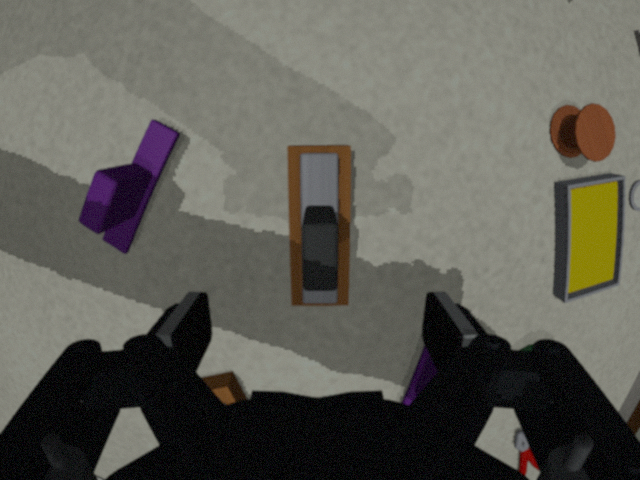

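The wrist view shows the wide spanner's grip at (320,250), between the fingers and aligned with them. I check its place along the bar from the bar ends at rows 153 and 304.

```bash
cat >> h.py <<'E'
def wz(p,uv,z):
    R=np.array(p["R"]);t=np.array(p["t"]); a=np.array([uv[0]-p["cx"],uv[1]-p["cy"]]); r=np.hypot(*a); th=r/p["fx"]
    d=R.T@np.array([*(a/r*np.sin(th)),np.cos(th)]); o=-R.T@t; return o+d*(z-o[2])/d[2]
E
python3 - <<'E'
from h import *
p=ctrl.get_image("wrist")
a=wz(p,(319.5,153),33);b=wz(p,(320,303.5),33);print(a,b,(a+b)/2,np.linalg.norm(a-b), np.degrees(np.arctan2(*(a-b)[[1,0]])))
for r in (222,290): print(wz(p,(320.5,r),91))
E
```

```text
[540.90760328 -34.60394882  33.        ] [ 554.42072111 -143.27486703   33.        ] [547.6641622  -88.93940792  33.        ] 109.50786646830198 97.08828656948182
[545.04138689 -68.40864378  91.        ]
[ 549.79150182 -107.31810947   91.        ]
```

>>> step_arm(series=[[[0, 0, 0, 0.025, 0.018, 0, 0], [0, 0, 0, 0, 0, 0.16, 0], [0, 0, 0, 0, 0, 0.16, 0], [0, 0, 0, 0, 0, 0.16, 0], [0, 0, 0, 0, 0, 0.14, 0], [0, 0, 0, 0, 0, 0, 0], [0, 0, 0, 0, 0, 0, 1], [0, 0, 0, 0, 0, 0, 1], [0, 0, 0, 0, 0, 0, 1], [0, 0, 0, 0, 0, 0, 1], [0, 0, 0, 0, 0, 0, 1], [0, 0, 0, 0, 0, 0, 1]]])

```text
clock: 4.6
eef_pos: [548.0, -87.4, 48.8]
tool_rot: [3.141, -0.0, 1.687]
force: [-1.9, 0.5, 6.5]
width: 19.2
gripper_force: 61.5
```

>>> step_arm(series=[[[0, 0, 0, 0, 0, 0, 1], [0, 0, 0, 0, 0, 0, 1]]])

```text
clock: 4.8
eef_pos: [548.0, -87.4, 48.8]
tool_rot: [3.141, -0.0, 1.687]
force: [-2.4, 0.2, 5.0]
width: 19.0
gripper_force: 61.5
```

>>> step_arm(series=[[[0, 0, 0, 0, 0, -0.06, 1], [0, 0, 0, 0, 0, -0.1, 1], [0, 0, 0, 0, 0, -0.14, 1], [0, 0, 0, 0, 0, -0.16, 1], [0, 0, 0, 0, 0, -0.16, 1], [0, 0, 0, 0, 0, -0.12, 1], [0, 0, 0, 0, 0, 0, 1], [0, 0, 0, 0, 0, 0, 1]]])

```text
clock: 5.6
eef_pos: [547.7, -87.2, 159.1]
tool_rot: [-3.142, -0.0, 1.687]
force: [0.3, -0.6, -2.3]
width: 19.4
gripper_force: 60.8
```

>>> step_arm(series=[[[0, 0, 0, 0.14, 0.012, 0, 1], [0, 0, 0, 0.24, 0.02, 0, 1], [0, 0, 0, 0.25, 0.021, 0, 1], [0, 0, 0, 0.25, 0.021, 0, 1], [0, 0, 0, 0.25, 0.021, 0, 1], [0, 0, 0, 0.25, 0.021, 0, 1], [0, 0, 0, 0.24, 0.02, 0, 1], [0, 0, 0, 0.2, 0.017, 0, 1], [0, 0, 0, 0.14, 0.011, 0, 1], [0, 0, 0, 0, 0, 0, 1]]])

```text
clock: 6.6
eef_pos: [536.4, 211.9, 157.3]
tool_rot: [-3.139, -0.002, 1.693]
force: [-0.2, -0.5, -1.9]
width: 19.4
gripper_force: 60.8
```

>>> step_arm(series=[[[0, 0, 0.1, 0, 0, 0, 1], [0, 0, 0.1, 0, 0, 0, 1], [0, 0, 0.1, 0, 0, 0, 1], [0, 0, 0.1, 0, 0, 0, 1], [0, 0, 0.1, 0, 0, 0, 1], [0, 0, 0, 0, 0, 0, 1], [0, 0, 0, 0, 0, 0, 1]]])

```text
clock: 7.3
eef_pos: [537.9, 206.4, 158.5]
tool_rot: [-3.141, 0.002, 1.295]
force: [0.5, 0.4, -0.4]
width: 19.6
gripper_force: 60.7
```

```bash
python3 - <<'E'
from h import *
p=ctrl.get_image("wrist"); save(p,"w2.png")
E
```

```text
(no output)
```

View pics/w2.png

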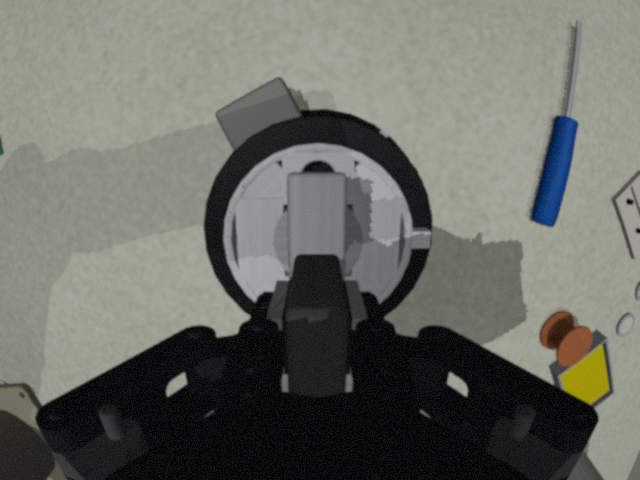

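Wrist picture: the bar is over the ring, with the far hole peeping out at (318,167) in line with the bar (its far end at (317,172)). The lug is at (420,239). I work out the offset.

```bash
python3 - <<'E'
from h import *
p=ctrl.get_image("wrist"); s=ctrl.read_state(); print(s["eef_pos"],s["tool_rot"])
z=s["eef_pos"][2]; e=wz(p,(317,172),z-35.8+20); 
a=np.array([np.cos(s["tool_rot"][2]),np.sin(s["tool_rot"][2])]); print("spanner centre",e[:2]-55*a, "wide", wz(p,(346,172),z-15.8)-wz(p,(288,172),z-15.8))
L=wz(p,(222,225),74);Rr=wz(p,(414,225),74);F=wz(p,(318,144.5),74)
print("rim",L,Rr,np.linalg.norm(L-Rr),"centre from far rim",F[:2]-62*a)
print("lug deg from C", np.degrees(np.arctan2(*(wz(p,(421,239),70)[:2]-[538.3,208])[[1,0]])))
E
```

```text
[538.02123397 206.85180101 158.86062815] [-3.14093738e+00  7.02197001e-04  1.29501655e+00]
spanner centre [537.64956591 203.89691284] wide [23.73222866 -6.70004685  0.        ]
rim [483.2840515  235.12417693  74.        ] [601.93901225 201.61177247  74.        ] 123.29671919501611 centre from far rim [539.21917906 206.85500196]
lug deg from C -15.224592951302721
```

>>> step_arm(series=[[[0, 0, 0, 0.02, 0.003, 0, 1], [0, 0, 0, 0, 0, 0.1, 1], [0, 0, 0, 0, 0, 0.1, 1], [0, 0, 0, 0, 0, 0.09, 1], [0, 0, 0, 0, 0, 0, 1], [0, 0, 0, 0, 0, 0.02, 1], [0, 0, 0, 0, 0, 0.02, 1], [0, 0, 0, 0, 0, 0, 1]]])

```text
clock: 8.2
eef_pos: [539.6, 210.3, 109.9]
tool_rot: [3.141, -0.0, 1.294]
force: [-0.2, 0.3, -1.7]
width: 19.0
gripper_force: 60.7
```

>>> step_arm(series=[[[0, 0, 0, 0, 0, 0.02, 1], [0, 0, 0, 0, 0, 0.02, 1], [0, 0, 0, 0, 0, 0, 1]]])

```text
clock: 8.5
eef_pos: [539.2, 210.2, 103.5]
tool_rot: [-3.141, 0.0, 1.294]
force: [0.3, -1.0, -1.4]
width: 19.5
gripper_force: 60.7
```

>>> step_arm(series=[[[0, 0, 0, 0, 0, 0.014, 1], [0, 0, 0, 0, 0, 0.014, 1], [0, 0, 0, 0, 0, 0, 1]]])

```text
clock: 8.8
eef_pos: [539.3, 210.2, 99.3]
tool_rot: [-3.141, 0.0, 1.294]
force: [0.1, -0.1, -2.9]
width: 19.3
gripper_force: 60.7
```

>>> step_arm(series=[[[0, 0, 0, 0, 0, 0.008, 1], [0, 0, 0, 0, 0, 0, 1]]])

```text
clock: 9.0
eef_pos: [539.5, 210.2, 98.8]
tool_rot: [-3.142, -0.0, 1.294]
force: [-1.6, -0.5, 3.8]
width: 19.3
gripper_force: 61.2
```

>>> step_arm(series=[[[0, 0, 0.1, 0, 0, 0, 1], [0, 0, 0.1, 0, 0, 0, 1], [0, 0, 0.1, 0, 0, 0, 1], [0, 0, 0.1, 0, 0, 0, 1], [0, 0, 0.1, 0, 0, 0, 1], [0, 0, 0.1, 0, 0, 0, 1], [0, 0, 0.1, 0, 0, 0, 1], [0, 0, 0.1, 0, 0, 0, 1], [0, 0, 0, 0, 0, 0, 1]]])

```text
clock: 9.9
eef_pos: [541.0, 209.6, 98.9]
tool_rot: [3.139, -0.002, 0.666]
force: [1.6, -1.1, 2.3]
width: 19.3
gripper_force: 61.1
```

```bash
python3 - <<'E'
from h import *
s=ctrl.read_state(); print(s["force"],s["torque"],s["tool_rot"])
p=ctrl.get_image("top"); im=p["img"][:,:,::-1]
w=ctrl.get_image("wrist")["img"][:,:,::-1]
a=cv2.resize(im[170:270,140:260],None,fx=3.3,fy=3.3,interpolation=cv2.INTER_CUBIC)
b=w[60:390,120:520]
cv2.imwrite("pics/t2.png",np.hstack([a[:330],b[:330]]))
E
```

```text
[ 1.64864969 -1.08050335  2.25727238] [-0.36951788 -0.44689518  0.0973302 ] [ 3.13885225e+00 -1.78259515e-03  6.65666781e-01]
```

View pics/t2.png

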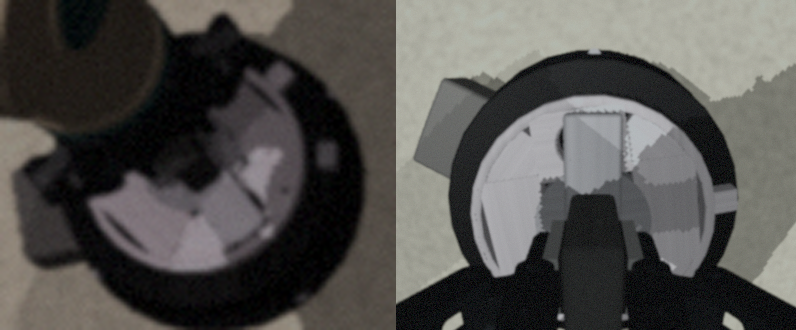

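The prongs are driving the ring. The lug is now at about (280,72) in the left crop and the stop is at (327,155). I continue until the torque jumps.

>>> step_arm(series=[[[0, 0, 0.08, 0, 0, 0, 1], [0, 0, 0.08, 0, 0, 0, 1], [0, 0, 0.08, 0, 0, 0, 1], [0, 0, 0.08, 0, 0, 0, 1], [0, 0, 0, 0, 0, 0, 1]]])

```text
clock: 10.5
eef_pos: [541.2, 209.1, 98.9]
tool_rot: [3.139, -0.003, 0.415]
force: [4.0, -3.2, 1.8]
width: 19.2
gripper_force: 61.2
```

```bash
python3 - <<'E'
from h import *
s=ctrl.read_state(); print(s["force"],s["torque"],s["tool_rot"])
E
```

```text
[ 4.04525769 -3.24847869  1.82839732] [-0.79689572 -0.94344496  0.16841544] [ 3.13893557e+00 -2.59428009e-03  4.14753877e-01]
```

>>> step_arm(series=[[[0, 0, 0.06, 0.006, 0.011, 0, 1], [0, 0, 0.06, 0, 0, 0, 1], [0, 0, 0, 0, 0, 0, 1]]])

```text
clock: 10.8
eef_pos: [541.5, 208.7, 98.8]
tool_rot: [3.141, -0.001, 0.322]
force: [1.5, -2.5, 3.5]
width: 19.3
gripper_force: 61.5
```

```bash
python3 - <<'E'
from h import *
s=ctrl.read_state(); print(s["force"],s["torque"],s["tool_rot"])
E
```

```text
[ 1.45032339 -2.48759777  3.53812614] [-0.59460269 -0.3982534   0.01125402] [ 3.14117457e+00 -8.91905674e-04  3.21537353e-01]
```

>>> step_arm(series=[[[0, 0, 0.06, 0, 0, 0, 1], [0, 0, 0.06, 0, 0, 0, 1], [0, 0, 0, 0, 0, 0, 1]]])

```text
clock: 11.1
eef_pos: [541.5, 208.5, 98.8]
tool_rot: [3.141, -0.001, 0.227]
force: [2.8, -3.1, 4.9]
width: 19.2
gripper_force: 61.6
```

```bash
python3 - <<'E'
from h import *
s=ctrl.read_state(); print(s["force"],s["torque"],s["tool_rot"])
E
```

```text
[ 2.83340523 -3.11825426  4.86106014] [-0.70582413 -0.39151361 -0.00336232] [ 3.14092873e+00 -1.00122343e-03  2.27427062e-01]
```

```bash
python3 - <<'E'
from h import *
p=ctrl.get_image("wrist");w=p["img"][:,:,::-1]
cv2.imwrite("pics/w3.png",cv2.resize(w[80:400,130:530],None,fx=1.8,fy=1.8,interpolation=cv2.INTER_CUBIC))
E
```

```text
(no output)
```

View pics/w3.png

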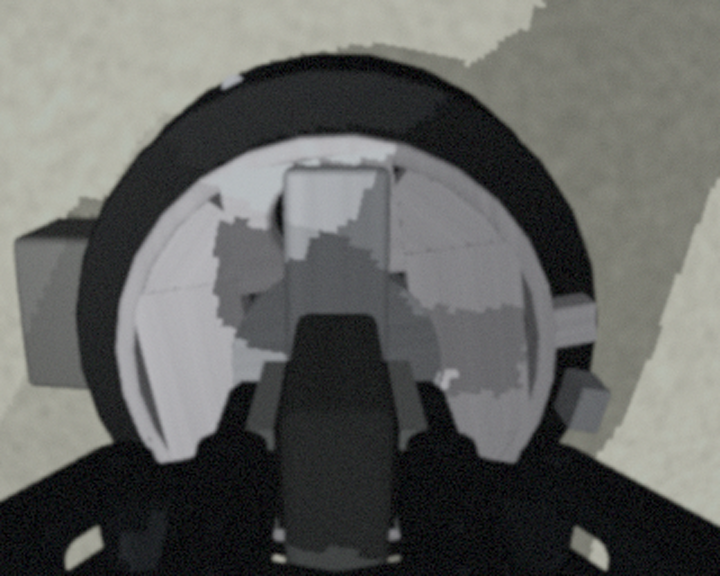

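Wrist crop: the bar is square in the gripper, the lug is at (575,320) and the stop at (585,400), with a gap of about 5–7 mm (about 5°). I turn further.

>>> step_arm(series=[[[0, 0, 0.05, 0, 0, 0, 1], [0, 0, 0.05, 0, 0, 0, 1], [0, 0, 0, 0, 0, 0, 1]]])

```text
clock: 11.45
eef_pos: [541.5, 208.3, 98.8]
tool_rot: [3.141, -0.001, 0.148]
force: [0.5, -3.9, 5.3]
width: 19.5
gripper_force: 61.7
```

```bash
python3 - <<'E'
from h import *
s=ctrl.read_state(); print(s["force"],s["torque"],s["tool_rot"],s["tau"])
E
```

```text
[ 0.53477246 -3.85566104  5.33429435] [-0.92429302 -0.41223383  0.06256808] [ 3.14073666e+00 -1.00249675e-03  1.48496429e-01] [ -2.40504608 -50.03291845   8.45960051 -10.49753845  -0.84030664
   1.04319647  -0.21771816]
```

>>> step_arm(series=[[[0, 0, 0.05, 0, 0, 0, 1], [0, 0, 0, 0, 0, 0, 1]]])

```text
clock: 11.65
eef_pos: [541.5, 208.2, 98.8]
tool_rot: [3.141, -0.001, 0.109]
force: [1.8, -3.8, 6.3]
width: 19.6
gripper_force: 61.7
```

```bash
python3 - <<'E'
from h import *
s=ctrl.read_state(); print(s["force"],s["torque"],s["tool_rot"],s["tau"])
E
```

```text
[ 1.84068127 -3.79915917  6.29723976] [-0.95451514 -0.44279972  0.08994922] [ 3.14065568e+00 -1.05595481e-03  1.09208414e-01] [ -2.48824775 -50.05076051   8.49902362 -10.4882285   -0.89433907
   1.07405428  -0.22539932]
```

>>> step_arm(series=[[[0, 0, 0.04, 0, 0, 0, 1], [0, 0, 0, 0, 0, 0, 1]]])

```text
clock: 11.85
eef_pos: [541.6, 208.1, 98.8]
tool_rot: [3.14, -0.001, 0.079]
force: [2.2, -4.1, 5.8]
width: 19.4
gripper_force: 61.9
```

```bash
python3 - <<'E'
from h import *
s=ctrl.read_state(); print(s["force"],s["torque"],s["tool_rot"],s["tau"][6])
E
```

```text
[ 2.1572726  -4.06830266  5.75432   ] [-1.0794205  -0.4311586   0.69844169] [ 3.14006864e+00 -9.79622365e-04  7.92135268e-02] -0.8744428306818008
```

>>> step_arm(series=[[[0, 0, 0.04, 0, 0, 0, 1], [0, 0, 0, 0, 0, 0, 1]]])

```text
clock: 12.05
eef_pos: [541.8, 208.2, 98.9]
tool_rot: [3.14, -0.001, 0.05]
force: [1.4, -4.7, 6.6]
width: 19.5
gripper_force: 72.9
```

```bash
python3 - <<'E'
from h import *
s=ctrl.read_state(); print(s["force"],s["torque"],s["tool_rot"],s["tau"][6])
E
```

```text
[ 1.38483768 -4.72740384  6.55366473] [-1.18774409 -0.45408114  1.20167243] [ 3.13958610e+00 -1.45911419e-03  4.99913892e-02] -1.2599753960967064
```

```bash
python3 - <<'E'
from h import *
p=ctrl.get_image("wrist");w=p["img"][:,:,::-1]
cv2.imwrite("pics/w4.png",cv2.resize(w[80:400,130:530],None,fx=1.8,fy=1.8,interpolation=cv2.INTER_CUBIC))
E
```

```text
(no output)
```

View pics/w4.png

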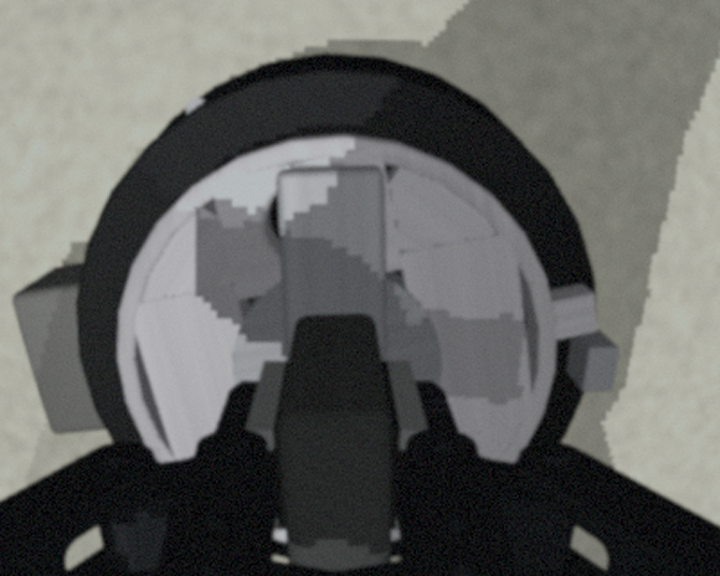

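The lug now meets the stop at (575,335), and the torque rose from 0.2 to 1.2 N m. I ease the wind-up, release and retreat straight up.

>>> step_arm(series=[[[0, 0, -0.06, 0, 0, 0, 1], [0, 0, 0, 0, 0, 0, 1], [0, 0, 0, 0, 0, 0, 0], [0, 0, 0, 0, 0, 0, 0], [0, 0, 0, 0, 0, 0, 0], [0, 0, 0, 0, 0, 0, 0], [0, 0, 0, 0, 0, 0, 0], [0, 0, 0, 0, 0, 0, 0]]])

```text
clock: 12.9
eef_pos: [540.8, 209.2, 98.3]
tool_rot: [-3.141, 0.0, 0.093]
force: [-0.3, -0.1, 0.2]
width: 85.3
gripper_force: 0.0
```

>>> step_arm(series=[[[0, 0, 0, 0, 0, -0.05, 0], [0, 0, 0, 0, 0, -0.1, 0], [0, 0, 0, 0, 0, -0.15, 0], [0, 0, 0, 0, 0, -0.2, 0], [0, 0, 0, 0, 0, -0.2, 0], [0, 0, 0, 0, 0, -0.2, 0], [0, 0, 0, 0, 0, 0, 0], [0, 0, 0, 0, 0, 0, 0]]])

```text
clock: 13.7
eef_pos: [541.3, 209.2, 234.8]
tool_rot: [-3.14, -0.002, 0.093]
force: [-0.7, 0.2, -0.4]
width: 85.2
gripper_force: 0.0
```

```bash
python3 - <<'E'
from h import *
p=ctrl.get_image("wrist");save(p,"w5.png")
E
```

```text
(no output)
```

View pics/w5.png

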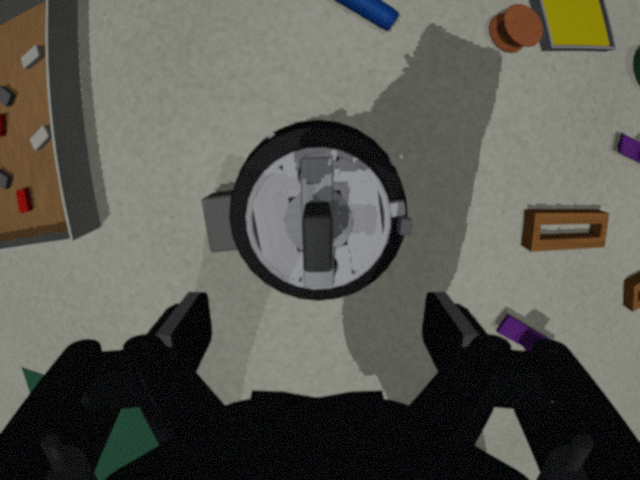

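The spanner stands upright in the ring at (317,225), the lug (398,208) is against the stop (405,226), and the robot is clear.

```bash
python3 -c "
from cell import ctrl
print(ctrl.finish_job())"
```

```text
the job is handed in; nothing more can be done
None
```

The job is handed in: the wide spanner turned the lock ring clockwise until its lug met the stop block (torque rose from 0.2 to 1.2 N m), and it is left standing upright in the ring; the narrow spanner was never touched.

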